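# Make up two toy-shop gift kits

## Task

Make up the two gift kits. In the pine keepsake box, stand the black penguin in the larger red compartment and lay the brass heart key flat on the cream felt of the smaller one; in the blue tray, stand the cream cup in the middle compartment with the yellow duck and the red bus in the two end compartments, one in each, whichever way round. Everything stands upright on the floor of its compartment (the key lies flat), is set down rather than dropped, and the grey steel key with the round bow stays untouched.

Things in the scene. Friction and masses are not known exactly. Their poses are not given: they have to be found in the camera images.
- keepsake_box: Pine box, red-lacquer lined, 125 (x) x 220 (y) x 28 mm high, fixed. Origin: centre of underside, z up. Floor 5 mm up, walls 6. A full-height 5 mm divider at y = -12.5 mm makes two compartments 113 mm long in x: larger plain red one y -10 to +104 (centre +47), smaller one with cream felt floor y -104 to -15 (centre -59.5). Lid fixed open at the +x wall, leaning out over +x, edge 117 mm up.
- gift_tray: Shallow blue tray, 112 (x) x 280 (y) x 16 mm high, fixed. Origin: centre of underside, z up. Floor top 4 mm up; 4 mm walls and two dividers, all 16 mm high from the counter, make three equal compartments in a row along y, each 104 mm (x) by 88 mm (y), centred at y = -92, 0 and +92 mm, x = 0.
- penguin_center (a point): Tin penguin in black gloss with white belly and orange beak and feet, 86 mm tall; round body 47 mm across from about 8 to 52 mm up. Point: on its axis, half-way up, 43 mm above its underside; z up, x towards its beak. Starts upright.
- heart_key_center (a point): Brass wind-up key with heart-shaped bow, lying flat: 90 mm long, 35 mm wide at the bow, 10 mm thick, square shank 10 mm wide. Point: on the shank near the balance point, 5 mm up (half thickness); z up, x along the shank. Bow from x = -19 to -50 mm; bare shank (to grip) x = -18 to +21; bits on the +y side near the tip at x = +40.
- cup_center (a point): Cream ceramic marble cup, empty, round, 58 mm across, 64 mm tall, wall 4 mm, foot slightly narrower. Point: on its axis, half-way up, 32 mm above its underside; z up. Starts upright.
- duck_center (a point): Yellow tin duck with orange beak, 62 mm long (beak and tail a little more), 40 mm wide, 62 mm tall; body 34 mm high, head (31 mm across) above its front. Point: half-way up, 31 mm above its underside, mid-body; x towards the beak, y across the width, z up. Starts upright.
- bus_center (a point): Red wooden bus with cream windows, 72 mm long (x), 38 mm wide (y), 58 mm tall, flat sides, black wheels that do not turn. Point: its centre, 29 mm above the underside; z up. Starts on its wheels.
- steel_key_center (a point): Grey steel key with a plain round bow, same size and lying the same way as the brass key (88 mm long, 10 mm thick, bow 31 mm wide). Point: on its shank, 5 mm up. It belongs to no kit and stays where it is.
Not all that is in view belongs to the job. What is shaped like the part that bears penguin_center but pink is not meant.

How it is judged (in metres and radians):
At the end, for the whole second after the job is handed in: Penguin in the box's larger compartment, brass key flat on the felt; cup in the tray's middle compartment, duck and bus one in each end; all at rest on the compartment floors (height within 6 mm, tilt under 0.15 rad); steel key within 20 mm of its start (((x of duck_center in the frame of gift_tray between -0.04 and 0.04 m and y of duck_center in the frame of gift_tray between 0.06 and 0.124 m and z of duck_center in the frame of gift_tray between 0.029 and 0.041 m and x of bus_center in the frame of gift_tray between -0.04 and 0.04 m and y of bus_center in the frame of gift_tray between -0.124 and -0.06 m and z of bus_center in the frame of gift_tray between 0.027 and 0.039 m) or (x of duck_center in the frame of gift_tray between -0.04 and 0.04 m and y of duck_center in the frame of gift_tray between -0.124 and -0.06 m and z of duck_center in the frame of gift_tray between 0.029 and 0.041 m and x of bus_center in the frame of gift_tray between -0.04 and 0.04 m and y of bus_center in the frame of gift_tray between 0.06 and 0.124 m and z of bus_center in the frame of gift_tray between 0.027 and 0.039 m)) and x of cup_center in the frame of gift_tray between -0.035 and 0.035 m and y of cup_center in the frame of gift_tray between -0.025 and 0.025 m and z of cup_center in the frame of gift_tray between 0.03 and 0.042 m and x of penguin_center in the frame of keepsake_box between -0.045 and 0.045 m and y of penguin_center in the frame of keepsake_box between 0.005 and 0.09 m and z of penguin_center in the frame of keepsake_box between 0.042 and 0.054 m and x of heart_key_center in the frame of keepsake_box between -0.04 and 0.04 m and y of heart_key_center in the frame of keepsake_box between -0.095 and -0.022 m and z of heart_key_center in the frame of keepsake_box between 0.004 and 0.016 m and angle between each of penguin_center, duck_center, bus_center, cup_center's own z axis and vertical below 0.15 rad and (angle between heart_key_center's own z axis and vertical below 0.15 rad or angle between heart_key_center's own z axis and vertical above 2.99 rad) and linear speed of each of penguin, heart_key, cup, duck, bus below 0.02 m/s and angular speed of each of penguin, heart_key, cup, duck, bus below 0.3 rad/s and distance of steel_key_center from where it was at the start of the episode below 0.02 m); the robot touches nothing.
It fails at once if the steel key is disturbed (moved more than 20 mm) (distance of steel_key_center from where it was at the start of the episode above 0.02 m).
It fails at once if a stock piece falls freely faster than 0.7 m/s (dropped from more than about 25 mm) ((contact force between the fingers and penguin below 0.05 N and linear speed of penguin above 0.7 m/s) or (contact force between the fingers and heart_key below 0.05 N and linear speed of heart_key above 0.7 m/s) or (contact force between the fingers and cup below 0.05 N and linear speed of cup above 0.7 m/s) or (contact force between the fingers and duck below 0.05 N and linear speed of duck above 0.7 m/s) or (contact force between the fingers and bus below 0.05 N and linear speed of bus above 0.7 m/s)).
It also fails if it takes over 128 s, if anything falls off the work surface, if the arm or the gripper's body presses on something with over 40 N, if the wrist force passes 120 N, or if a joint passes its speed limit or range.

## Robot

A 6-joint arm with a two-finger parallel gripper is mounted at the origin on the work surface. World frame = base frame: x ahead of the robot, y to its left, z up, the work surface at z = 0. Lengths are in mm, angles in degrees, forces in N, time in s.
With the tool pointing down it reaches from about 350 to 850 mm from the base axis. Payload 8.1 kg.
Tool frame: the origin (TCP) lies at the very end of the fingers, on their centre line; the grasp point (between the pads) lies 19 mm behind it; z points along the fingers, y is the line along which they close (so a half turn about z gives the same grasp; the last joint's range is limited). The gripper opens to 85 mm and grips with 20 to 120 N. Pads are 22 mm wide; open, the fingers measure 114 mm over their backs; the gripper's body (76 mm by 85 mm) begins 54 mm behind the grasp point. The pads swing forward as they close: fully open they stand 13 mm farther back than shut.
Start: joints at [-78.404, 7.471, 85.268, -0, 87.261, -4.893], TCP at [170.326, -575.321, 231.292] pointing down, gripper open.
Joint ranges: [-169.43, 169.43], [-51.17, 129.36], [1.28, 143.12], [-76.62, 256.62], [0, 156.53], [-152.29, 152.29]. Speed limits (degrees/s): [136.94, 136.94, 159.86, 180, 180, 180].

## Interface

Orientations are given as [roll, pitch, yaw] about the fixed x, y, z axes, in that order (R = Rz(yaw) Ry(pitch) Rx(roll)).
In Python, from bench import r gives the robot as it stands.
- The arm moves only by the shell command python3 -m jog 'ROWS' [FORCE]. ROWS is JSON, a list of rows, each a list of 7 numbers: the turn, a rotation vector about the tool's x, y, z in degrees, then the shift along the tool's x, y, z in mm, then the closure, from -1 (fully open) to 1 (shut), so that 0 is half open. A call has 1 to 5 rows; each row shifts and turns the commanded pose from where the row before left it, along the tool's axes as they then stand; what a row does not reach is not made up. A row lasts 1/10 s, in which the tool goes at most 50 mm and 8.59 degrees, less where a joint would pass 70% of its speed; a pose out of reach is approached as far as the arm can. A call is refused whole if a number of a shift passes 50 or a number of a turn 8.59, either way. A call with a gripper value outside its range is refused whole. The fingers move at their own pace and stop on an object; FORCE is the grip in N (left out, the last holds). Time passes only in rows, so rows that do not move let the fingers close. It gives the time, the measured TCP pose, the force, the opening and the grip force at its end, in the units of the state.
- r.sense(): the state, without advancing time (a new reading comes with each control period).
- r.snapshot(name): name is "side" or "top" or "wrist"; returns a dict with "pixels" (480x640x3 uint8, red, green, blue), "fx", "fy", "cx", "cy" (pixels), "world_to_cam" (4x4, takes a point from world to camera coordinates); the wrist camera has in their place "hand_eye" (4x4, takes a point from camera to tool coordinates, whose origin is the TCP and whose axes are the flange's). Camera axes: x right, y up, looking along -z (the intrinsics and any distortion apply to the point x, -y, -z); pixel columns grow to the right and rows downward; lengths in mm; the calibration is good to about 2 mm. A picture is of the moment at which its call begins: read the wrist's pose just before it. There is no depth.
- r.hand_in(): hands the job in; it is judged then, once.
The state is a dict: "time": time; "joint_pos": joint angles; "qd": joint speeds; "joint_efforts": joint torques, N m; "tool_pos": TCP position; "tcp_rot": TCP orientation; "ft_force": force on the tool from outside, world axes, zero at the start; "wrist_torque": the same for the moment, N m; "finger_gap": finger opening in mm; "grip_force": force on a finger pad.
Only numpy, scipy, OpenCV 4.12 (cv2) and the standard library are available. Lean on these libraries where they do the work, as an engineer would, in place of code of your own. Each camera call takes 0.05 s, during which the arm holds its last target. There are 200 camera calls.

## Working session

There is one attempt and no reset: what is moved stays moved. The work goes in short steps, Python scripts to look and compute and a shell command to move; the robot and the scene stay as the last step left them, time stands still between calls to the robot, and variables do not carry over. Pictures are saved under pics/ and viewed, at most 15 in all, crops included, and the job is handed in when it is done.

```bash
ls; mkdir -p pics; python3 - <<'E'
from bench import r
import cv2,numpy as np
s=r.sense();print(s)
for n in("top","side"):
    d=r.snapshot(n);cv2.imwrite(f"pics/{n}0.png",d["pixels"][:,:,::-1]);print({k:(np.round(v,4).tolist() if k!="pixels" else 0) for k,v in d.items()})
    np.save(f"pics/{n}0.npy",d["pixels"])
d=r.snapshot("wrist");print({k:(np.round(v,4).tolist() if k!="pixels" else 0) for k,v in d.items()})
E
```

```text
pics
{'time': 0.0, 'joint_pos': array([-7.84012606e+01,  7.51610200e+00,  8.53297766e+01, -3.93014398e-04,
        8.72613675e+01, -4.89286410e+00]), 'qd': array([ 0.01910655,  0.02770459,  0.10121386, -0.03134804,  0.01426737,
        0.02396419]), 'joint_efforts': array([-2.82697212e-03, -5.69395173e+01, -5.00560462e+01, -6.62418315e-04,
        1.45097214e-02,  2.37027422e-05]), 'tool_pos': array([ 170.23421542, -574.76655564,  230.2293048 ]), 'tcp_rot': array([-1.79893111e+02, -8.75621430e-03,  1.64916145e+01]), 'ft_force': array([ 0.45369406, -0.63780116, -0.87763753]), 'wrist_torque': array([ 0.01729178, -0.00462815,  0.05718931]), 'grip_force': 0.0, 'finger_gap': 85.32818402000095}
{'pixels': 0, 'fx': 584.8022, 'fy': 584.8022, 'cx': 316.2079, 'cy': 234.8468, 'world_to_cam': [[-0.0125, -0.9995, 0.028, 24.7473], [0.9984, -0.0109, 0.0561, -483.3655], [-0.0558, 0.0286, 0.998, -1222.2646], [0.0, 0.0, 0.0, 1.0]]}
{'pixels': 0, 'fx': 456.973, 'fy': 456.973, 'cx': 309.5852, 'cy': 238.9039, 'world_to_cam': [[-0.9229, -0.3851, -0.0068, 450.5733], [0.2221, -0.5466, 0.8074, -124.7082], [-0.3146, 0.7436, 0.59, -869.0132], [0.0, 0.0, 0.0, 1.0]]}
{'pixels': 0, 'fx': 378.8967, 'fy': 378.8967, 'cx': 321.4147, 'cy': 234.4996, 'hand_eye': [[0.0004, 0.9621, 0.2726, 69.3516], [1.0, -0.0003, -0.0003, 0.7469], [-0.0002, 0.2726, -0.9621, -142.0624], [0.0, 0.0, 0.0, 1.0]]}
```

View pics/top0.png

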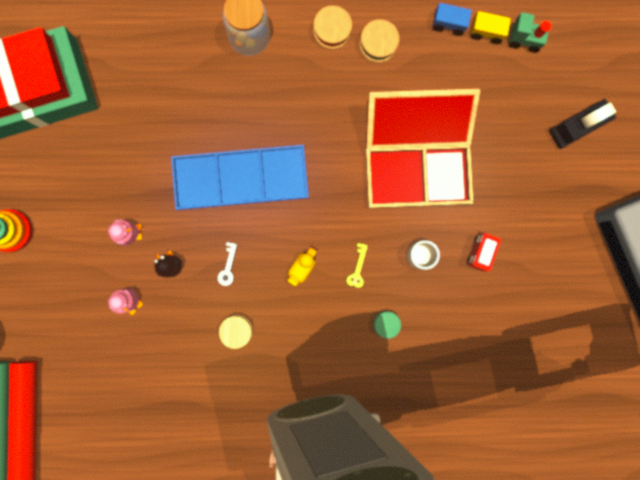

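View pics/side0.png

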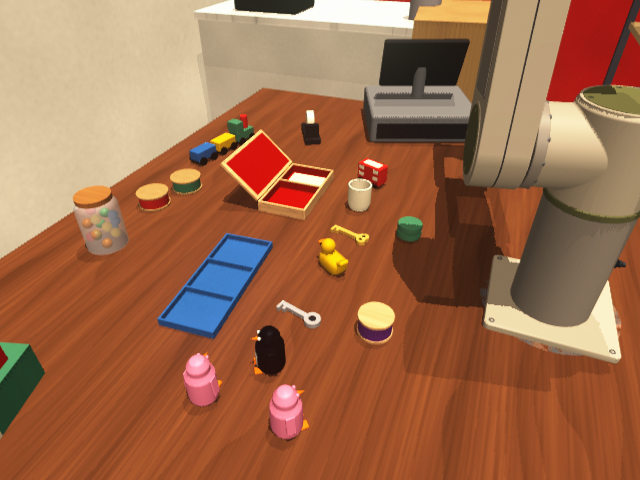

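The top view shows the penguin (168,264), steel key (228,264), duck (302,267), brass key (357,266), cup (424,255), bus (485,252), tray (240,178) and box (420,177). The side view agrees, and the pink penguins are decoys.

```bash
cat > h.py <<'E'
import numpy as np,cv2
from scipy.spatial.transform import Rotation as R
def snap(r,n,save=None):
    s=r.sense();d=r.snapshot(n)
    if n=="wrist":
        T=np.eye(4);T[:3,:3]=R.from_euler("xyz",s["tcp_rot"],degrees=True).as_matrix();T[:3,3]=s["tool_pos"]
        d["c2w"]=T@np.array(d["hand_eye"])
    else: d["c2w"]=np.linalg.inv(d["world_to_cam"])
    if save: cv2.imwrite(save,d["pixels"][:,:,::-1])
    return d,s
def cast(d,uv,z):
    uv=np.atleast_2d(uv).astype(float)
    v=np.c_[(uv[:,0]-d["cx"])/d["fx"],-(uv[:,1]-d["cy"])/d["fy"],-np.ones(len(uv))]
    w=v@d["c2w"][:3,:3].T;o=d["c2w"][:3,3]
    return (o+w*((z-o[2])/w[:,2])[:,None])[:,:2]
def mask(img,lo,hi,box=None,k=3):
    m=cv2.inRange(cv2.cvtColor(img,cv2.COLOR_RGB2HSV),lo,hi)
    if box:
        q=np.zeros_like(m);x0,y0,x1,y1=box;q[y0:y1,x0:x1]=m[y0:y1,x0:x1];m=q
    return cv2.morphologyEx(m,cv2.MORPH_CLOSE,np.ones((k,k),np.uint8))
def blob(m):
    c=max(cv2.findContours(m,cv2.RETR_EXTERNAL,cv2.CHAIN_APPROX_NONE)[0],key=cv2.contourArea)
    return c[:,0,:]
def rect(d,c,z):
    p=cast(d,c,z).astype(np.float32);(x,y),(w,h),a=cv2.minAreaRect(p)
    if w<h:w,h,a=h,w,a+90
    return np.round([x,y,w,h,(a+90)%180-90],1)   # centre, long, short, angle of long axis
E
python3 - <<'E'
from h import *
from bench import r
d,s=snap(r,"top");I=d["pixels"]
for n,lo,hi,b,z in [("tray",(100,120,60),(125,255,255),(160,135,320,220),16),
 ("penguin",(0,0,0),(180,255,45),(145,240,195,285),45),
 ("steel",(0,0,110),(180,70,255),(210,235,245,292),10),
 ("duck",(20,150,120),(32,255,255),(280,240,325,292),34),
 ("brass",(20,120,110),(32,255,255),(340,235,375,295),10),
 ("cup",(0,0,120),(180,110,255),(400,235,445,275),60),
 ("busroof",(0,0,120),(180,80,255),(465,225,505,280),58),
 ("felt",(0,0,120),(180,80,255),(420,140,475,210),5),
 ("boxred",(0,190,100),(5,255,255),(360,148,428,210),5)]:
    c=blob(mask(I,lo,hi,b));print(n,rect(d,c,z),c.mean(0).round(),cv2.boundingRect(c))
print(I[252,485],I[246,485],I[255,425],I[266,357],I[264,168],I[180,395])
E
```

```text
tray [607.7 179.6 277.5 110.  -85.2] [239. 177.] (172, 146, 136, 63)Traceback (most recent call last):
  File "<stdin>", line 13, in <module>
  File "h.py", line 22, in blob
    c=max(cv2.findContours(m,cv2.RETR_EXTERNAL,cv2.CHAIN_APPROX_NONE)[0],key=cv2.contourArea)
ValueError: max() iterable argument is empty
```

```bash
python3 - <<'E'
from h import *
from bench import r
d,s=snap(r,"top");I=d["pixels"]
print(*[I[y,x] for x,y in [(485,252),(485,262),(425,255),(357,266),(168,264),(395,180),(450,180),(100,260),(424,243)]])
for n,lo,hi,b,z in [
 ("penguin",(0,0,0),(180,255,62),(145,240,195,285),45),
 ("steel",(0,0,110),(180,90,255),(210,235,245,292),10),
 ("duck",(20,150,120),(32,255,255),(280,240,325,292),34),
 ("brass",(20,120,110),(32,255,255),(340,235,375,295),10),
 ("cup",(0,0,120),(180,110,255),(400,235,445,275),60),
 ("busroof",(0,0,120),(180,80,255),(465,225,505,280),58),
 ("bus",(0,190,100),(5,255,255),(465,225,505,280),58),
 ("felt",(0,0,120),(180,80,255),(420,140,475,210),5),
 ("boxred",(0,190,100),(5,255,255),(360,148,428,210),5)]:
  try:
    c=blob(mask(I,lo,hi,b));print(n,rect(d,c,z),c.mean(0).round(),cv2.boundingRect(c))
  except Exception as e: print(n,"none")
E
```

```text
[252 254 252] [252 253 251] [252 254 244] [243 243  76] [63 40 33] [251  47  35] [253 254 249] [186 103  47] [205 196 159]
penguin [421.1 321.6  47.5  37.4 -56.7] [168. 266.] (156, 257, 25, 19)
steel [425.6 208.7  91.6  33.9  -5.6] [228. 264.] (217, 242, 20, 44)
duck [417.   50.   84.8  39.  -34.3] [302. 267.] (288, 249, 28, 37)
brass [420.3 -65.1  95.5  37.4  -7.3] [358. 266.] (346, 242, 22, 46)
cup [ 438.5 -198.    63.8   59.1   89.3] [424. 255.] (408, 240, 32, 30)
busroof [ 442.9 -329.7   51.4   23.8  -21.2] [487. 252.] (479, 239, 18, 26)
bus [ 443.2 -323.3   73.7   46.6  -19.3] [484. 252.] (470, 233, 30, 38)
felt [ 608.  -259.2  100.8   78.1    1.1] [445. 176.] (426, 153, 38, 47)
boxred [ 607.9 -155.9  109.   108.7  -88.4] [397. 176.] (371, 151, 53, 52)
```

Positions are good enough to start with the bus, and I'll refine it with the wrist camera.

```bash
cat >> h.py <<'E'
def to(s,x,y,z,yaw=None):
    M=R.from_euler("xyz",s["tcp_rot"],degrees=True)
    T=R.from_euler("xyz",[180,0,s["tcp_rot"][2] if yaw is None else yaw],degrees=True)
    print("pos",s["tool_pos"].round(1),s["tcp_rot"].round(1),"gap",round(s["finger_gap"],1),"t",round(s["time"],1))
    print(" turn first",(M.inv()*T).as_rotvec(degrees=True).round(1)," then shift",T.inv().apply(np.array([x,y,z])-s["tool_pos"]).round(1)," or shift first",M.inv().apply(np.array([x,y,z])-s["tool_pos"]).round(1))
E
python3 -m jog '[[0,0,0,33,-16,6,-1],[0,0,0,33,-16,6,-1],[0,0,0,33,-16,6,-1],[0,0,0,33,-16,6,-1],[0,0,0,33,-16,6,-1]]' 40
python3 -m jog '[[0,0,0,33,-16,6,-1],[0,0,0,33,-16,6,-1],[0,0,0,33,-16,6,-1],[0,0,0,33,-16,6,-1],[0,0,0,33,-16,6,-1]]'
python3 -m jog '[[0,0,7.3,0,0,0,-1],[0,0,7.3,0,0,0,-1],[0,0,7.3,0,0,0,-1],[0,0,7.3,0,0,0,-1],[0,0,7.3,0,0,0,-1]]'
python3 -m jog '[[0,0,0,0,0,0,-1],[0,0,0,0,0,0,-1]]'
python3 - <<'E'
from h import *
from bench import r
d,s=snap(r,"wrist","pics/w1.png")
to(s,444,-331,120,-20)
E
```

```text
time: 0.75
tool_pos: [306.7, -450.7, 201.0]
tcp_rot: [180.0, -0.0, 16.5]
ft_force: [0.3, -0.5, 0.4]
finger_gap: 85.3
grip_force: 0.0
time: 1.25
tool_pos: [442.3, -327.1, 171.1]
tcp_rot: [180.0, -0.0, 16.5]
ft_force: [0.7, -0.1, 0.4]
finger_gap: 85.2
grip_force: 0.0
time: 1.75
tool_pos: [441.3, -328.1, 171.2]
tcp_rot: [-180.0, 0.0, -20.3]
ft_force: [0.1, -0.2, -0.7]
finger_gap: 85.6
grip_force: 0.0
time: 1.95
tool_pos: [441.3, -328.2, 171.2]
tcp_rot: [-180.0, 0.0, -19.8]
ft_force: [-0.5, 0.3, -0.4]
finger_gap: 85.3
grip_force: 0.0
pos [ 441.3 -328.2  171.2] [-180.     0.   -19.8] gap 85.3 t 1.9
 turn first [-0.   0.   0.2]  then shift [ 3.5  1.7 51.2]  or shift first [ 3.5  1.7 51.2]
```

View pics/w1.png

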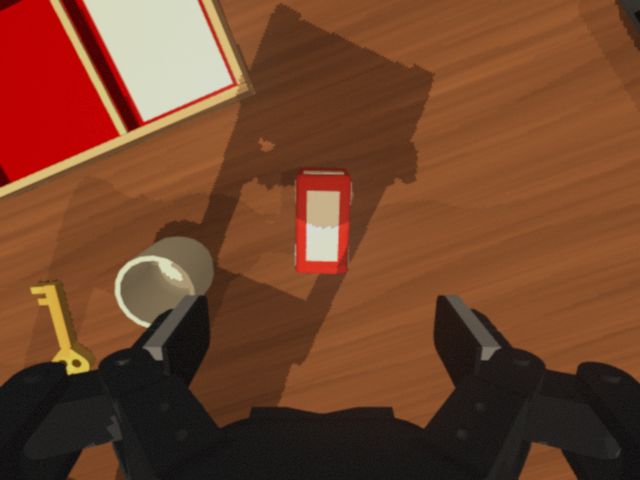

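The wrist view shows the bus roof upright in the frame at about x 296–350, y 176–272, nearly aligned. The cup is on its left at (155,285), and the felt compartment is at the upper left.

```bash
python3 - <<'E'
from h import *
from bench import r
d,s=snap(r,"wrist");I=d["pixels"]
c=blob(mask(I,(0,150,60),(6,255,255),(280,160,370,290)));b=rect(d,c,58);print(b)
w=blob(mask(I,(10,0,150),(40,110,255),(300,180,345,268)));print(rect(d,w,58))
to(s,b[0],b[1],10,b[4])
E
```

```text
[ 446.5 -331.6   76.2   37.1  -20.8]
[ 444.  -330.2   49.9   22.   -21. ]
pos [ 441.3 -328.2  171.2] [-180.     0.   -19.8] gap 85.4 t 2.0
 turn first [-0.  0.  1.]  then shift [  6.1   1.3 161.2]  or shift first [  6.1   1.5 161.2]
```

```bash
python3 -m jog '[[0,0,1,4,1,33,-1],[0,0,0,0,0,33,-1],[0,0,0,0,0,33,-1],[0,0,0,0,0,33,-1],[0,0,0,0,0,30,-1]]' 40 | head -2
python3 -m jog '[[0,0,0,0,0,0,1],[0,0,0,0,0,0,1],[0,0,0,0,0,0,1],[0,0,0,0,0,0,1],[0,0,0,0,0,0,1]]'
python3 -m jog '[[0,0,0,0,0,0,1],[0,0,0,0,0,0,1],[0,0,0,0,0,0,1],[0,0,0,0,0,0,1],[0,0,0,0,0,0,1]]'
python3 -m jog '[[0,0,0,0,0,-5,1],[0,0,0,0,0,-20,1],[0,0,0,0,0,-40,1],[0,0,0,0,0,-40,1],[0,0,0,0,0,-35,1]]'
python3 - <<'E'
from h import *
from bench import r
a=np.radians(4.8)
to(r.sense(),608+92*np.sin(a),180-92*np.cos(a),150,4.8)
E
```

```text
time: 2.55
tool_pos: [444.4, -330.3, 7.7]
time: 3.05
tool_pos: [446.3, -331.9, 11.8]
tcp_rot: [179.9, -0.2, -21.0]
ft_force: [-1.3, 0.4, 8.2]
finger_gap: 37.3
grip_force: 42.1
time: 3.55
tool_pos: [446.3, -331.9, 11.8]
tcp_rot: [179.9, -0.2, -21.0]
ft_force: [-0.1, 0.3, 7.5]
finger_gap: 37.7
grip_force: 42.1
time: 4.05
tool_pos: [444.8, -330.6, 151.9]
tcp_rot: [180.0, -0.1, -21.0]
ft_force: [0.7, -0.7, -0.7]
finger_gap: 37.6
grip_force: 41.3
pos [ 444.8 -330.6  151.9] [ 1.8e+02 -1.0e-01 -2.1e+01] gap 37.6 t 4.0
 turn first [  0.   -0.1 -25.8]  then shift [ 205.3 -403.1    1.9]  or shift first [   9.4 -452.3    1.7]
```

```bash
python3 -m jog '[[0,0,0,1,-30,0,1],[0,0,0,1,-40,0,1],[0,0,0,1,-40,0,1],[0,0,0,1,-40,0,1],[0,0,0,1,-40,0,1]]' |head -2
python3 -m jog '[[0,0,0,1,-40,0,1],[0,0,0,1,-40,0,1],[0,0,0,1,-40,0,1],[0,0,0,1,-40,0,1],[0,0,0,1,-40,0,1]]' |head -2
python3 -m jog '[[0,0,0,0,-38,0,1],[0,0,0,0,-24,0,1],[0,0,-8.5,0,0,0,1],[0,0,-8.5,0,0,0,1],[0,0,-8.5,0,0,0,1]]'
python3 -m jog '[[0,0,0,0,0,0,1],[0,0,0,0,0,0,1]]' |head -2
python3 - <<'E'
from h import *
from bench import r
a=np.radians(4.8)
d,s=snap(r,"wrist","pics/w2.png")
to(s,608+92*np.sin(a),180-92*np.cos(a),16,4.8)
E
```

```text
time: 4.55
tool_pos: [517.9, -153.5, 150.0]
time: 5.05
tool_pos: [594.3, 31.6, 149.9]
time: 5.55
tool_pos: [616.0, 88.3, 149.6]
tcp_rot: [180.0, 0.0, 4.9]
ft_force: [-0.1, -0.4, -1.1]
finger_gap: 37.7
grip_force: 41.3
time: 5.75
tool_pos: [616.1, 87.8, 149.6]
pos [616.1  87.8 149.6] [-180.    -0.     4.2] gap 37.7 t 5.8
 turn first [-0.  -0.  -0.6]  then shift [ -0.3  -0.5 133.6]  or shift first [ -0.3  -0.5 133.6]
```

View pics/w2.png

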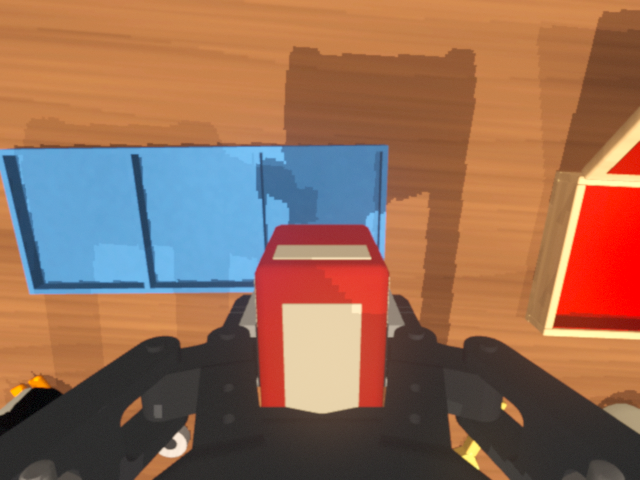

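The bus is held square over the right tray compartment (columns 263–383), so I'm lowering it.

```bash
python3 -m jog '[[0,0,0,0,0,35,1],[0,0,0,0,0,35,1],[0,0,0,0,0,35,1],[0,0,0,0,0,16,1],[0,0,0,0,0,8,1]]'
python3 -m jog '[[0,0,0,0,0,2,1],[0,0,0,0,0,1.5,1],[0,0,0,0,0,0,1],[0,0,0,0,0,0,1]]'
```

```text
time: 6.3
tool_pos: [614.7, 87.6, 18.4]
tcp_rot: [-180.0, 0.2, 4.4]
ft_force: [0.2, 0.4, -2.5]
finger_gap: 37.5
grip_force: 41.4
time: 6.7
tool_pos: [617.3, 87.9, 18.4]
tcp_rot: [180.0, -0.1, 4.5]
ft_force: [0.6, 0.2, 0.3]
finger_gap: 37.7
grip_force: 41.4
```

```bash
python3 -m jog '[[0,0,0,0,0,1,1],[0,0,0,0,0,1,1],[0,0,0,0,0,0,1],[0,0,0,0,0,0,1]]'
python3 -m jog '[[0,0,0,0,0,0,-0.1],[0,0,0,0,0,0,-0.25],[0,0,0,0,0,0,-0.25],[0,0,0,0,0,0,-0.25]]'
python3 -m jog '[[0,0,0,0,0,-20,-0.25],[0,0,0,0,0,-40,-0.25],[0,0,0,0,0,-40,-0.25],[0,0,0,0,0,-30,-0.25],[0,0,0,0,0,0,-0.4]]'
python3 - <<'E'
from h import *
from bench import r
d,s=snap(r,"top")
cv2.imwrite("pics/t2.png",cv2.resize(d["pixels"][130:300,140:380,::-1],None,fx=3,fy=3))
I=d["pixels"]
c=blob(mask(I,(20,150,120),(32,255,255),(280,240,325,292)));print(rect(d,c,34))
to(s,417,50,170,-34)
E
```

```text
time: 7.1
tool_pos: [616.7, 87.9, 15.8]
tcp_rot: [180.0, -0.1, 4.5]
ft_force: [-2.4, -0.5, 6.0]
finger_gap: 37.6
grip_force: 42.1
time: 7.5
tool_pos: [616.0, 87.8, 14.6]
tcp_rot: [180.0, 0.0, 4.5]
ft_force: [-0.1, -0.1, 0.7]
finger_gap: 53.6
grip_force: 0.0
time: 8.0
tool_pos: [619.8, 88.1, 151.4]
tcp_rot: [180.0, -0.6, 4.5]
ft_force: [0.2, -0.1, 0.1]
finger_gap: 59.6
grip_force: 0.0Traceback (most recent call last):
  File "<stdin>", line 6, in <module>
  File "h.py", line 22, in blob
    c=max(cv2.findContours(m,cv2.RETR_EXTERNAL,cv2.CHAIN_APPROX_NONE)[0],key=cv2.contourArea)
ValueError: max() iterable argument is empty
```

View pics/t2.png

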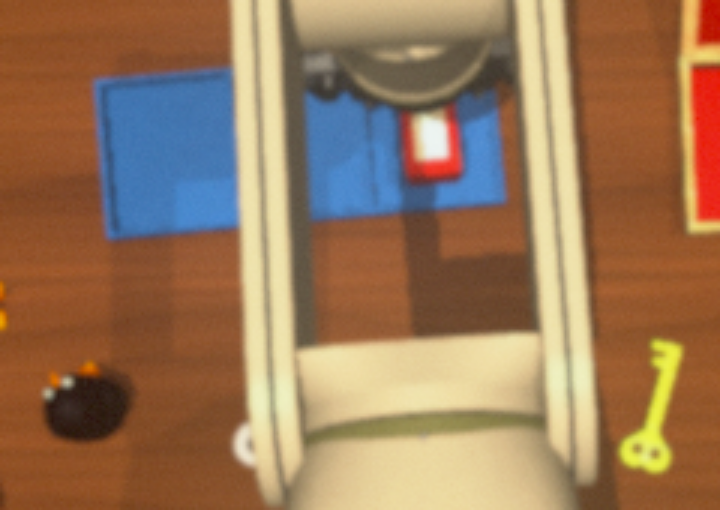

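The bus stands in the right-hand compartment, clear of the walls. Next is the duck.

```bash
python3 -m jog '[[0,0,0,-41,4.5,-4,-1],[0,0,0,-41,4.5,-4,-1],[0,0,0,-41,4.5,-4,-1],[0,0,0,-41,4.5,-4,-1],[0,0,0,-41,4.5,-4,-1]]'|head -2
python3 -m jog '[[0,0,7.7,0,0,0,-1],[0,0,7.7,0,0,0,-1],[0,0,7.7,0,0,0,-1],[0,0,7.7,0,0,0,-1],[0,0,7.7,0,0,0,-1]]' |head -2
python3 -m jog '[[0,0,0,0,0,0,-1],[0,0,0,0,0,0,-1]]' |head -2
python3 - <<'E'
from h import *
from bench import r
d,s=snap(r,"wrist","pics/w3.png");I=d["pixels"]
m=mask(I,(20,130,80),(34,255,255),(200,100,440,330));c=blob(m);b=rect(d,c,20);print(b,cv2.boundingRect(c))
to(s,b[0],b[1],10,b[4])
E
```

```text
time: 8.55
tool_pos: [411.0, 49.1, 162.8]
time: 9.05
tool_pos: [412.5, 49.3, 163.1]
time: 9.25
tool_pos: [412.9, 49.3, 163.7]
[410.4  54.1  76.4  39.8 -32.9] (291, 177, 53, 96)
pos [412.9  49.3 163.7] [ 1.799e+02  1.000e-01 -3.380e+01] gap 85.6 t 9.2
 turn first [ 0.1  0.1 -0.9]  then shift [ -4.7  -2.6 153.7]  or shift first [ -4.5  -2.7 153.7]
```

View pics/w3.png

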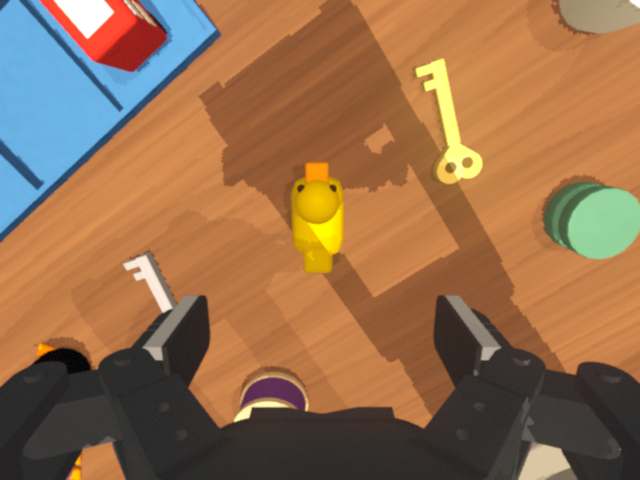

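The duck is square to the gripper, with its body at columns 292–344, the head at (317,200) and the tail ending at row 272.

```bash
python3 - <<'E'
from h import *
from bench import r
d,s=snap(r,"wrist")
for row in(222,230):
  p=cast(d,(318,row),18)[0];print(p);to(s,p[0],p[1],13,-33)
E
```

```text
[412.83436529  52.15362242]
pos [413.   49.4 164. ] [ 1.80e+02  1.00e-01 -3.38e+01] gap 85.3 t 9.3
 turn first [ 0.   0.1 -0.8]  then shift [ -1.7  -2.2 151. ]  or shift first [ -1.6  -2.3 151. ]
[407.44902797  55.77386675]
pos [413.   49.4 164. ] [ 1.80e+02  1.00e-01 -3.38e+01] gap 85.3 t 9.3
 turn first [ 0.   0.1 -0.8]  then shift [ -8.2  -2.3 151. ]  or shift first [ -8.   -2.3 151. ]
```

```bash
python3 -m jog '[[0,0,-0.8,-3,-2,30,-1],[0,0,0,0,0,30,-1],[0,0,0,0,0,30,-1],[0,0,0,0,0,30,-1],[0,0,0,0,0,31,-1]]' 40 | head -2
python3 -m jog '[[0,0,0,0,0,0,1],[0,0,0,0,0,0,1],[0,0,0,0,0,0,1],[0,0,0,0,0,0,1],[0,0,0,0,0,0,1]]'
python3 -m jog '[[0,0,0,0,0,0,1],[0,0,0,0,0,0,1],[0,0,0,0,0,0,1],[0,0,0,0,0,0,1],[0,0,0,0,0,0,1]]'
python3 -m jog '[[0,0,0,0,0,-5,1],[0,0,0,0,0,-20,1],[0,0,0,0,0,-40,1],[0,0,0,0,0,-40,1],[0,0,0,0,0,-35,1]]'
python3 - <<'E'
from h import *
from bench import r
a=np.radians(4.8)
to(r.sense(),608-92*np.sin(a),180+92*np.cos(a),150,4.8)
E
```

```text
time: 9.85
tool_pos: [412.2, 52.7, 12.7]
time: 10.35
tool_pos: [414.2, 52.7, 16.0]
tcp_rot: [-179.9, -0.2, -33.2]
ft_force: [-1.2, 0.1, 7.8]
finger_gap: 39.0
grip_force: 41.7
time: 10.85
tool_pos: [414.1, 52.7, 15.9]
tcp_rot: [-179.9, -0.2, -33.2]
ft_force: [-0.8, 1.0, 8.0]
finger_gap: 39.1
grip_force: 41.8
time: 11.35
tool_pos: [412.3, 52.7, 156.5]
tcp_rot: [-179.9, -0.1, -33.2]
ft_force: [1.1, 0.4, -1.0]
finger_gap: 39.0
grip_force: 40.8
pos [412.3  52.7 156.5] [-1.799e+02 -1.000e-01 -3.320e+01] gap 39.0 t 11.3
 turn first [ -0.   -0.1 -38. ]  then shift [ 205.7 -202.5    6.5]  or shift first [  37.4 -286.2    6.8]
```

```bash
python3 -m jog '[[0,0,0,5,-36,0,1],[0,0,0,5,-36,0,1],[0,0,0,5,-36,0,1],[0,0,0,5,-36,0,1],[0,0,0,5,-36,0,1]]' |head -2
python3 -m jog '[[0,0,0,4,-36,0,1],[0,0,0,4,-36,0,1],[0,0,0,4,-34,0,1],[0,0,-7.6,0,0,0,1],[0,0,-7.6,0,0,0,1]]' |head -2
python3 -m jog '[[0,0,-7.6,0,0,0,1],[0,0,-7.6,0,0,0,1],[0,0,-7.6,0,0,0,1],[0,0,0,0,0,0,1],[0,0,0,0,0,0,1]]' |head -2
python3 - <<'E'
from h import *
from bench import r
a=np.radians(4.8)
d,s=snap(r,"wrist","pics/w4.png")
to(s,608-92*np.sin(a),180+92*np.cos(a),20,4.8)
E
```

```text
time: 11.85
tool_pos: [532.6, 190.9, 154.5]
time: 12.35
tool_pos: [599.9, 272.6, 153.5]
time: 12.85
tool_pos: [599.8, 271.7, 154.3]
pos [599.8 271.7 154.3] [-180.    -0.     4.6] gap 39.2 t 12.8
 turn first [-0.  -0.  -0.2]  then shift [5.000e-01 1.000e-01 1.343e+02]  or shift first [5.000e-01 1.000e-01 1.343e+02]
```

View pics/w4.png

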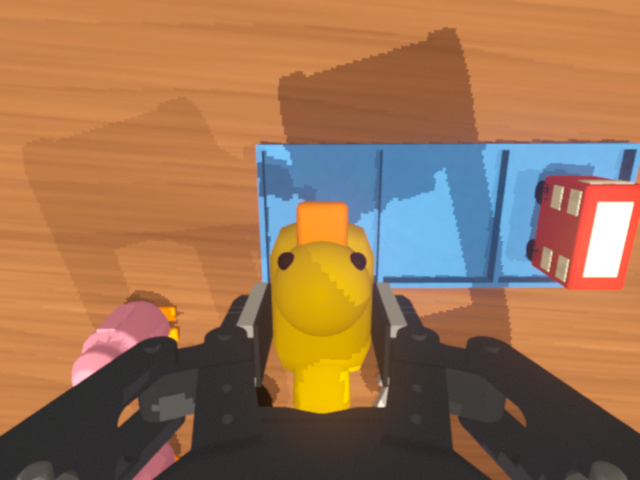

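The duck is held upright over the left compartment (columns 264–379), and the bus stands well in the right one. I'm lowering the duck.

```bash
python3 -m jog '[[0,0,0,0,0,35,1],[0,0,0,0,0,35,1],[0,0,0,0,0,35,1],[0,0,0,0,0,16,1],[0,0,0,0,0,9,1]]' |head -4
python3 -m jog '[[0,0,0,0,0,2,1],[0,0,0,0,0,1,1],[0,0,0,0,0,1,1],[0,0,0,0,0,0,1],[0,0,0,0,0,0,1]]'
```

```text
time: 13.4
tool_pos: [598.5, 271.2, 21.8]
tcp_rot: [180.0, 0.2, 4.7]
ft_force: [-0.4, 0.2, -0.4]
time: 13.9
tool_pos: [600.4, 271.9, 20.9]
tcp_rot: [-180.0, -0.1, 4.8]
ft_force: [0.1, -0.7, -0.2]
finger_gap: 38.8
grip_force: 40.9
```

```bash
python3 -m jog '[[0,0,0,0,0,1,1],[0,0,0,0,0,1,1],[0,0,0,0,0,0,1],[0,0,0,0,0,0,1]]'
python3 -m jog '[[0,0,0,0,0,0,0],[0,0,0,0,0,0,-0.15],[0,0,0,0,0,0,-0.25],[0,0,0,0,0,0,-0.25]]' | tail -3
python3 -m jog '[[0,0,0,0,0,-20,-0.25],[0,0,0,0,0,-40,-0.25],[0,0,0,0,0,-40,-0.25],[0,0,0,0,0,-40,-0.25],[0,0,0,0,0,0,-1]]' | head -2
python3 - <<'E'
from h import *
from bench import r
to(r.sense(),405,322,170,90)
E
```

```text
time: 14.3
tool_pos: [600.4, 271.9, 20.0]
tcp_rot: [-180.0, -0.1, 4.8]
ft_force: [-6.4, -2.1, 12.7]
finger_gap: 39.0
grip_force: 42.5
ft_force: [0.0, 0.7, -0.2]
finger_gap: 53.3
grip_force: 0.0
time: 15.2
tool_pos: [603.7, 273.2, 166.1]
pos [603.7 273.2 166.1] [-179.8   -0.7    4.8] gap 66.4 t 15.2
 turn first [  0.3  -0.7 -85.2]  then shift [  48.8 -198.7   -3.9]  or shift first [-193.9  -65.3   -5.9]
```

```bash
python3 -m jog '[[0,0,0,-38,-13,-4,-1],[0,0,0,-38,-13,-4,-1],[0,0,0,-38,-13,-4,-1],[0,0,0,-38,-13,-4,-1],[0,0,0,-30,-13,-4,-1]]' |head -2
python3 -m jog '[[0,0,-8.5,0,0,0,-1],[0,0,-8.5,0,0,0,-1],[0,0,-8.5,0,0,0,-1],[0,0,-8.5,0,0,0,-1],[0,0,-8.5,0,0,0,-1]]' |head -2
python3 -m jog '[[0,0,-8.5,0,0,0,-1],[0,0,-8.5,0,0,0,-1],[0,0,-8.5,0,0,0,-1],[0,0,-8.5,0,0,0,-1],[0,0,-8.5,0,0,0,-1]]' |head -2
python3 -m jog '[[0,0,0,0,0,0,-1],[0,0,0,0,0,0,-1]]' |head -3
python3 - <<'E'
from h import *
from bench import r
d,s=snap(r,"wrist","pics/w5.png");to(s,421,322,170,90)
E
```

```text
time: 15.7
tool_pos: [410.8, 321.3, 177.3]
time: 16.2
tool_pos: [412.8, 321.2, 177.3]
time: 16.7
tool_pos: [412.8, 321.2, 177.3]
time: 16.9
tool_pos: [412.9, 321.2, 177.5]
tcp_rot: [-180.0, 0.0, 89.5]
pos [412.9 321.2 177.5] [-180.     0.    89.5] gap 85.5 t 16.9
 turn first [-0.   0.  -0.5]  then shift [0.8 8.1 7.5]  or shift first [0.9 8.1 7.5]
```

View pics/w5.png

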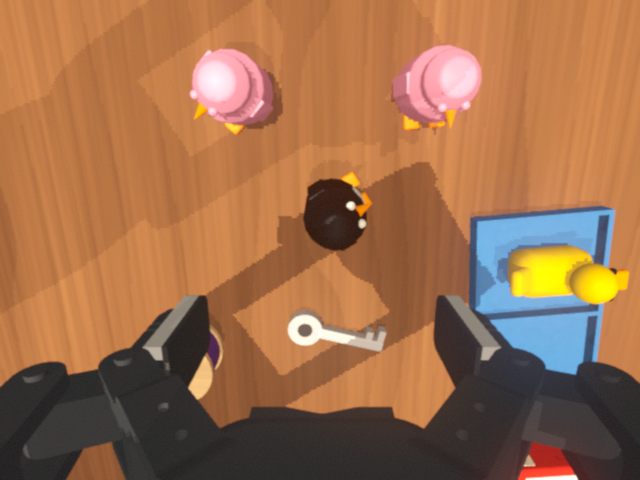

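The black penguin's body spans columns 304–367 with its top edge at row 178, so its centre is about (335,209). The pink decoys are well clear, and the duck stands in the tray.

```bash
python3 - <<'E'
from h import *
from bench import r
d,s=snap(r,"wrist")
c=blob(mask(d["pixels"],(0,0,0),(180,255,70),(290,165,380,260)));print(cv2.boundingRect(c))
p=cast(d,(335,209),32)[0];print(p);to(s,p[0],p[1],28,90)
E
```

```text
(304, 180, 60, 70)
[423.92411693 328.53238128]
pos [412.9 321.2 177.5] [-180.     0.    89.5] gap 85.4 t 16.9
 turn first [-0.   0.  -0.5]  then shift [  7.3  11.  149.5]  or shift first [  7.4  11.  149.5]
```

```bash
python3 -m jog '[[0,0,-0.5,6,10.5,20,-1],[0,0,0,0,0,35,-1],[0,0,0,0,0,35,-1],[0,0,0,0,0,35,-1],[0,0,0,0,0,25,-1]]' 30 | head -2
python3 -m jog '[[0,0,0,0,0,0,1],[0,0,0,0,0,0,1],[0,0,0,0,0,0,1],[0,0,0,0,0,0,1],[0,0,0,0,0,0,1]]'
python3 -m jog '[[0,0,0,0,0,0,1],[0,0,0,0,0,0,1],[0,0,0,0,0,0,1]]'
python3 -m jog '[[0,0,0,0,0,-5,1],[0,0,0,0,0,-20,1],[0,0,0,0,0,-40,1],[0,0,0,0,0,-45,1],[0,0,0,0,0,-45,1]]'
python3 - <<'E'
from h import *
from bench import r
d,s=snap(r,"top");I=d["pixels"]
for n,lo,hi,b,z in [("felt",(0,0,120),(180,80,255),(420,140,475,210),5),
 ("boxred",(0,190,100),(5,255,255),(360,148,428,210),5),("rim",(12,60,130),(28,170,255),(360,85,480,212),28)]:
    c=blob(mask(I,lo,hi,b));print(n,rect(d,c,z),cast(d,c,z).min(0),cast(d,c,z).max(0))
print(cast(d,[(368,207),(472,204)],28),cast(d,[(368,147),(469,149)],28))
to(s,606,-156,190,90)
E
```

```text
time: 17.5
tool_pos: [422.3, 326.5, 25.2]
time: 18.0
tool_pos: [425.0, 328.2, 30.0]
tcp_rot: [179.8, -0.1, 90.3]
ft_force: [0.2, 1.3, 7.1]
finger_gap: 45.6
grip_force: 32.2
time: 18.3
tool_pos: [425.0, 328.3, 30.0]
tcp_rot: [179.8, -0.1, 90.3]
ft_force: [-0.6, -0.3, 7.6]
finger_gap: 45.7
grip_force: 32.2
time: 18.8
tool_pos: [422.9, 326.9, 184.5]
tcp_rot: [-180.0, 0.0, 90.3]
ft_force: [1.3, 0.2, -0.8]
finger_gap: 45.3
grip_force: 31.4
felt [ 608.  -259.3  101.    77.3    1.5] [ 557.98606245 -298.51115392] [ 658.02212432 -219.72536155]
boxred [ 607.9 -155.9  109.1  108.7  -88.4] [ 552.87582785 -211.55111018] [ 662.81944523 -100.67471892]
rim [ 665.6 -206.3  264.9  240.8   -2.5] [ 532.58268029 -331.86686704] [793.12864433 -85.37823483]
[[ 540.12844786  -89.90999436]
 [ 544.3822924  -310.0218584 ]] [[ 667.28020831  -92.12889829]
 [ 661.57167817 -306.83675157]]
pos [422.9 326.9 184.5] [-180.     0.    90.3] gap 45.3 t 18.8
 turn first [-0.   0.   0.3]  then shift [-482.9  183.1   -5.5]  or shift first [-483.7  180.7   -5.4]
```

```bash
python3 -m jog '[[0,0,0,-30,11,0,1],[0,0,0,-40,15,0,1],[0,0,0,-40,15,0,1],[0,0,0,-40,15,0,1],[0,0,0,-40,15,0,1]]' |head -2
python3 -m jog '[[0,0,0,-40,15,0,1],[0,0,0,-40,15,0,1],[0,0,0,-40,15,0,1],[0,0,0,-40,15,0,1],[0,0,0,-40,15,0,1]]' |head -2
python3 -m jog '[[0,0,0,-40,15,0,1],[0,0,0,-35,13,0,1],[0,0,0,-17,6,0,1],[0,0,0,0,0,0,1],[0,0,0,0,0,0,1]]' |head -2
python3 - <<'E'
from h import *
from bench import r
d,s=snap(r,"wrist","pics/w6.png");to(s,604,-155,37,90)
E
```

```text
time: 19.35
tool_pos: [495.7, 136.1, 183.2]
time: 19.85
tool_pos: [571.8, -63.8, 183.1]
time: 20.35
tool_pos: [605.6, -153.3, 182.5]
pos [ 605.6 -153.3  182.5] [-180.    -0.    90.3] gap 45.6 t 20.4
 turn first [-0.  -0.   0.3]  then shift [ -1.7  -1.6 145.5]  or shift first [ -1.8  -1.5 145.5]
```

View pics/w6.png

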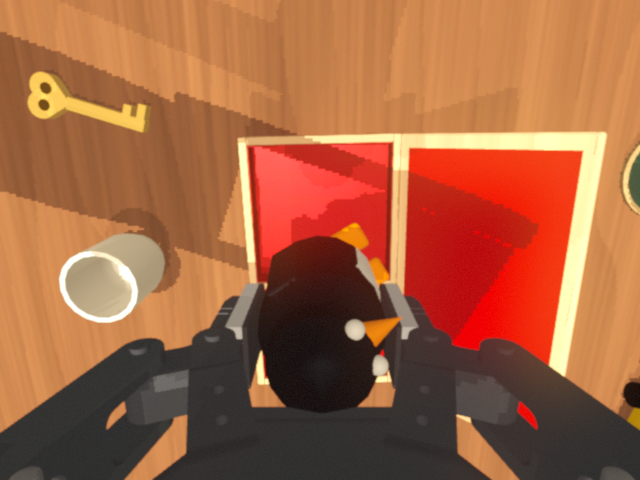

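The penguin is held upright over the larger compartment (columns 250–393), so I'm lowering it.

```bash
python3 -m jog '[[0,0,0,-1,-1.5,35,1],[0,0,0,0,0,35,1],[0,0,0,0,0,35,1],[0,0,0,0,0,25,1],[0,0,0,0,0,12,1]]' |head -4
python3 -m jog '[[0,0,0,0,0,2,1],[0,0,0,0,0,1,1],[0,0,0,0,0,0,1],[0,0,0,0,0,0,1]]'
```

```text
time: 20.9
tool_pos: [602.3, -152.4, 37.8]
tcp_rot: [-179.7, -0.1, 90.4]
ft_force: [0.1, 0.2, -1.6]
time: 21.3
tool_pos: [605.8, -155.2, 39.7]
tcp_rot: [179.8, 0.1, 90.3]
ft_force: [0.7, -0.4, -1.2]
finger_gap: 45.4
grip_force: 31.4
```

```bash
python3 -m jog '[[0,0,0,0,0,1,1],[0,0,0,0,0,1,1],[0,0,0,0,0,0,1],[0,0,0,0,0,0,1]]'
```

```text
time: 21.7
tool_pos: [604.3, -154.9, 35.7]
tcp_rot: [-180.0, -0.0, 90.3]
ft_force: [-1.5, 0.0, -1.4]
finger_gap: 45.7
grip_force: 31.4
```

```bash
python3 -m jog '[[0,0,0,0,0,1,1],[0,0,0,0,0,1,1],[0,0,0,0,0,0,1],[0,0,0,0,0,0,1]]'
```

```text
time: 22.1
tool_pos: [604.6, -155.0, 35.0]
tcp_rot: [180.0, 0.0, 90.3]
ft_force: [-5.3, 1.5, 9.0]
finger_gap: 45.8
grip_force: 32.4
```

```bash
python3 -m jog '[[0,0,0,0,0,0,-0.15],[0,0,0,0,0,0,-0.25],[0,0,0,0,0,0,-0.4],[0,0,0,0,0,0,-0.4]]' | tail -3
python3 -m jog '[[0,0,0,0,0,-15,-0.4],[0,0,0,0,0,-35,-0.4],[0,0,0,0,0,-40,-0.4],[0,0,0,0,0,-40,-0.4],[0,0,0,0,0,-15,-0.4]]' | head -2
python3 -m jog '[[0,0,0,-9,-33,0,-1],[0,0,0,-9,-33,0,-1],[0,0,0,-9,-33,0,-1],[0,0,0,-9,-33,0,-1],[0,0,0,-9,-33,0,-1]]' | head -2
python3 -m jog '[[0,0,0,0,0,0,-1],[0,0,0,0,0,0,-1],[0,0,0,0,0,0,-1]]' | head -3
python3 - <<'E'
from h import *
from bench import r
d,s=snap(r,"wrist","pics/w7.png");to(s,438.5,-198,100,90)
E
```

```text
ft_force: [0.2, -0.4, 0.3]
finger_gap: 59.9
grip_force: 0.0
time: 23.0
tool_pos: [607.0, -155.7, 185.7]
time: 23.5
tool_pos: [438.3, -200.8, 178.9]
time: 23.8
tool_pos: [440.4, -200.7, 179.3]
tcp_rot: [179.9, 0.0, 90.3]
pos [ 440.4 -200.7  179.3] [179.9   0.   90.3] gap 85.4 t 23.8
 turn first [0.1 0.  0.3]  then shift [ 2.7 -1.9 79.3]  or shift first [ 2.7 -2.  79.3]
```

View pics/w7.png

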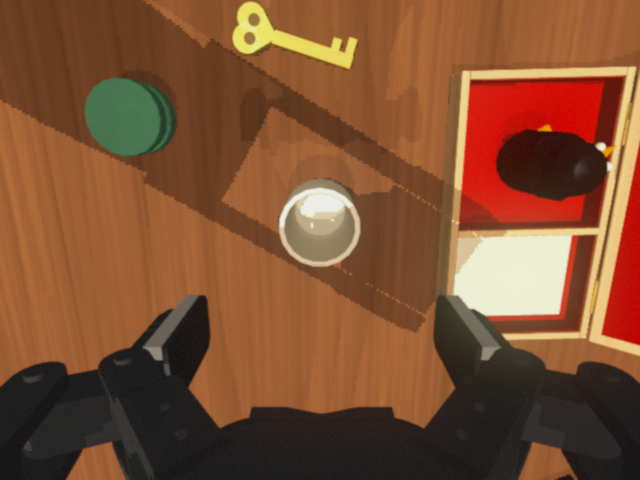

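The penguin stands in the red compartment. The cup's rim is centred at (320,227).

```bash
python3 - <<'E'
from h import *
from bench import r
d,s=snap(r,"wrist")
p=cast(d,(320,227),64)[0];print(p);to(s,p[0],p[1],25,90)
E
```

```text
[ 440.07113374 -199.5846044 ]
pos [ 440.5 -200.5  179.2] [180.    0.   90.3] gap 85.2 t 23.9
 turn first [0.  0.  0.3]  then shift [  1.   -0.4 154.2]  or shift first [  1.   -0.5 154.2]
```

```bash
python3 -m jog '[[0,0,0,1,-0.5,24,-1],[0,0,0,0,0,35,-1],[0,0,0,0,0,35,-1],[0,0,0,0,0,35,-1],[0,0,0,0,0,25,-1]]' 30 | head -2
python3 -m jog '[[0,0,0,0,0,0,1],[0,0,0,0,0,0,1],[0,0,0,0,0,0,1],[0,0,0,0,0,0,1],[0,0,0,0,0,0,1]]'
python3 -m jog '[[0,0,0,0,0,0,1],[0,0,0,0,0,0,1],[0,0,0,0,0,0,1]]'
python3 -m jog '[[0,0,0,0,0,-5,1],[0,0,0,0,0,-20,1],[0,0,0,0,0,-40,1],[0,0,0,0,0,-45,1],[0,0,0,0,0,-45,1]]'
python3 -m jog '[[0,0,0,20,9,0,1],[0,0,0,38,17,0,1],[0,0,0,38,17,0,1],[0,0,0,38,17,0,1],[0,0,0,38,17,0,1]]' |head -2
python3 -m jog '[[0,0,0,38,17,0,1],[0,0,0,38,17,0,1],[0,0,0,38,17,0,1],[0,0,0,38,17,0,1],[0,0,0,38,16,0,1]]' |head -2
python3 -m jog '[[0,0,0,18,7,0,1],[0,0,0,0,0,0,1],[0,0,0,0,0,0,1]]' |head -3
python3 - <<'E'
from h import *
from bench import r
d,s=snap(r,"wrist","pics/w8.png");to(s,608,180,35,90)
E
```

```text
time: 24.4
tool_pos: [438.6, -198.6, 22.2]
time: 24.9
tool_pos: [440.1, -200.2, 26.1]
tcp_rot: [179.9, 0.1, 90.3]
ft_force: [0.1, -0.5, -1.1]
finger_gap: 56.4
grip_force: 32.0
time: 25.2
tool_pos: [439.6, -200.0, 25.4]
tcp_rot: [179.9, 0.0, 90.3]
ft_force: [-1.2, -0.3, 4.7]
finger_gap: 56.7
grip_force: 32.5
time: 25.7
tool_pos: [438.4, -199.2, 181.0]
tcp_rot: [-179.9, -0.0, 90.3]
ft_force: [-0.1, -0.7, -1.5]
finger_gap: 56.3
grip_force: 32.4
time: 26.2
tool_pos: [515.5, -25.7, 179.9]
time: 26.7
tool_pos: [598.5, 164.8, 179.6]
time: 27.0
tool_pos: [604.8, 181.2, 179.3]
tcp_rot: [-179.9, 0.0, 90.3]
pos [604.8 181.2 179.3] [-179.9    0.    90.3] gap 57.0 t 27.0
 turn first [-0.1  0.   0.3]  then shift [ -1.2   3.2 144.3]  or shift first [ -1.2   3.4 144.3]
```

View pics/w8.png

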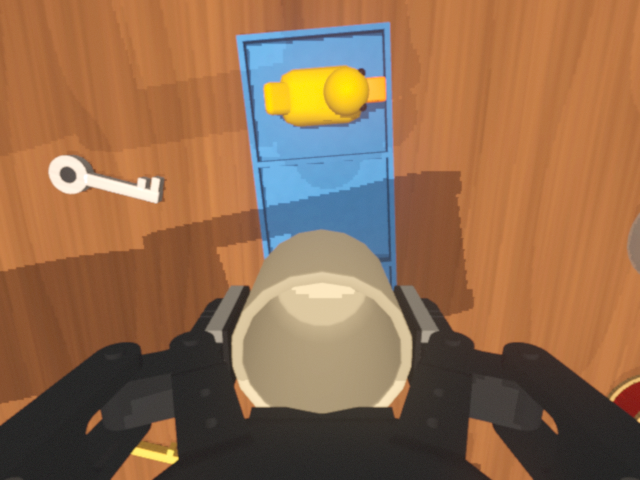

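The cup is held upright over the middle compartment, and the duck stands level at (320,95). I'm lowering the cup.

```bash
python3 -m jog '[[0,0,0,-1,3,38,1],[0,0,0,0,0,38,1],[0,0,0,0,0,38,1],[0,0,0,0,0,20,1],[0,0,0,0,0,11,1]]' |head -4
python3 -m jog '[[0,0,0,0,0,2,1],[0,0,0,0,0,1,1],[0,0,0,0,0,0,1],[0,0,0,0,0,0,1]]'
python3 -m jog '[[0,0,0,0,0,1,1],[0,0,0,0,0,1,1],[0,0,0,0,0,0,1],[0,0,0,0,0,0,1]]'
```

```text
time: 27.55
tool_pos: [606.1, 178.3, 32.0]
tcp_rot: [-179.8, 0.1, 90.2]
ft_force: [0.3, -0.4, -1.0]
time: 27.95
tool_pos: [609.5, 180.4, 33.7]
tcp_rot: [179.8, -0.0, 90.3]
ft_force: [-0.4, -1.0, -1.3]
finger_gap: 56.6
grip_force: 32.5
time: 28.35
tool_pos: [608.1, 180.2, 29.7]
tcp_rot: [-180.0, 0.0, 90.3]
ft_force: [1.0, 0.9, -1.3]
finger_gap: 56.8
grip_force: 32.5
```

```bash
python3 -m jog '[[0,0,0,0,0,1,1],[0,0,0,0,0,1,1],[0,0,0,0,0,0,1],[0,0,0,0,0,0,1]]'
```

```text
time: 28.75
tool_pos: [608.4, 180.2, 29.5]
tcp_rot: [180.0, 0.0, 90.3]
ft_force: [-7.3, -1.4, 12.2]
finger_gap: 56.4
grip_force: 33.7
```

```bash
python3 -m jog '[[0,0,0,0,0,0,-0.45],[0,0,0,0,0,0,-0.6],[0,0,0,0,0,0,-0.76],[0,0,0,0,0,0,-0.76]]' | tail -3
python3 -m jog '[[0,0,0,0,0,-15,-0.76],[0,0,0,0,0,-35,-0.76],[0,0,0,0,0,-40,-0.76],[0,0,0,0,0,-40,-0.76],[0,0,0,0,0,-20,-0.76]]' | head -2
python3 -m jog '[[0,0,0,-35,-27.5,0,-0.3],[0,0,0,-35,-27.5,0,-0.3],[0,0,0,-35,-27.5,0,-0.3],[0,0,0,-35,-27.5,0,-0.3],[0,0,0,-35,-27.5,0,-0.3]]' | head -2
python3 -m jog '[[0,0,0,-34,-28,10,-0.3],[0,0,0,-33,-28,10,-0.3],[0,0,8.1,0,0,10,-0.3],[0,0,8.1,0,0,0,-0.3],[0,0,8.1,0,0,0,-0.3]]' | head -2
python3 -m jog '[[0,0,8.1,0,0,0,-0.3],[0,0,8.1,0,0,0,-0.3],[0,0,8.1,0,0,0,-0.3],[0,0,8.1,0,0,0,-0.3],[0,0,8.1,0,0,0,-0.3]]' | head -2
python3 -m jog '[[0,0,8.1,0,0,0,-0.3],[0,0,8.1,0,0,0,-0.3],[0,0,8.1,0,0,0,-0.3],[0,0,8.1,0,0,0,-0.3],[0,0,0,0,0,0,-0.3]]' | head -3
python3 -m jog '[[0,0,0,0,0,0,-0.3],[0,0,0,0,0,0,-0.3]]'|head -3
python3 - <<'E'
from h import *
from bench import r
d,s=snap(r,"wrist","pics/w9.png");I=d["pixels"]
c=blob(mask(I,(20,100,80),(34,255,255),(180,60,460,330)));print(cv2.boundingRect(c));b=rect(d,c,8);print(b)
np.save("pics/k.npy",cast(d,c,8))
to(s,b[0],b[1],10,b[4])
E
```

```text
ft_force: [-0.2, 0.3, -0.1]
finger_gap: 75.3
grip_force: 0.0
time: 29.65
tool_pos: [610.3, 180.6, 184.1]
time: 30.15
tool_pos: [470.7, 3.4, 179.0]
time: 30.65
tool_pos: [415.8, -63.3, 148.6]
time: 31.15
tool_pos: [416.3, -62.9, 149.0]
time: 31.65
tool_pos: [416.3, -62.9, 148.9]
tcp_rot: [180.0, -0.1, -7.0]
time: 31.85
tool_pos: [416.1, -62.8, 148.2]
tcp_rot: [180.0, -0.0, -6.7]
(301, 154, 48, 120)
[420.1 -65.7  93.   35.6  -6.8]
pos [416.1 -62.8 148.2] [180.   -0.   -6.7] gap 55.4 t 31.9
 turn first [ 0.  -0.   0.1]  then shift [  4.3   2.4 138.2]  or shift first [  4.2   2.4 138.2]
```

View pics/w9.png

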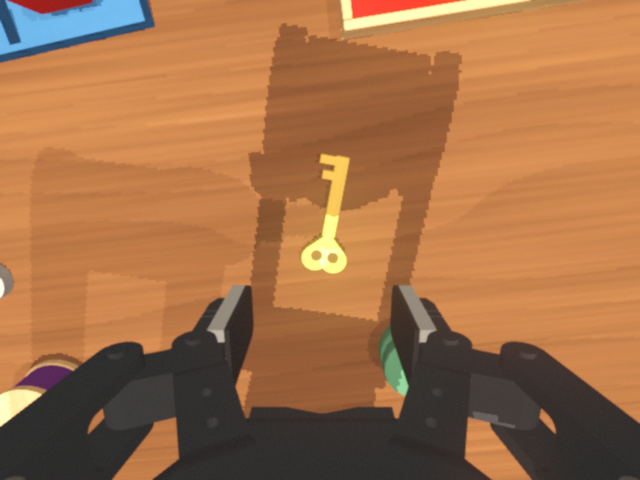

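The brass key lies with its bow at (325,255) and the bare shank from (330,232) up to (338,185).

```bash
python3 - <<'E'
from h import *
from bench import r
d,s=snap(r,"wrist");I=d["pixels"]
m=mask(I,(20,100,80),(34,255,255),(295,150,355,280))
rows=np.arange(188,232);p=cast(d,[(np.nonzero(m[q])[0].mean(),q) for q in rows],8)
v=cv2.fitLine(p.astype(np.float32),cv2.DIST_HUBER,0,.01,.01).ravel();u=v[:2]*np.sign(v[0]);yaw=np.degrees(np.arctan2(u[1],u[0]))
q=cast(d,blob(m),8);t=(q-v[2:])@u
g=v[2:]+u*(t.min()+50);print("yaw",yaw,"len",np.ptp(t),"grip",g)
to(s,*g,14,yaw)
E
```

```text
yaw -16.567661 len 91.52701276634808 grip [423.21861147 -72.77118575]
pos [416.  -62.8 148.1] [180.   -0.   -6.8] gap 55.6 t 31.9
 turn first [ 0.  -0.   9.8]  then shift [  9.7   7.5 134.1]  or shift first [  8.2   9.  134.1]
```

```bash
python3 -m jog '[[0,0,8.5,0,0,0,0.4],[0,0,1.3,0,0,0,0.4],[0,0,0,10,7.5,35,0.4],[0,0,0,0,0,40,0.4],[0,0,0,0,0,40,0.4]]' 30 | head -2
python3 -m jog '[[0,0,0,0,0,17,0.4],[0,0,0,0,0,0,0.4],[0,0,0,0,0,0,0.4],[0,0,0,0,0,0,0.4]]'
python3 - <<'E'
from h import *
from bench import r
d,s=snap(r,"wrist","pics/w10.png");to(s,423.2,-72.8,10,-16.6)
E
```

```text
time: 32.45
tool_pos: [424.1, -73.2, 32.1]
time: 32.85
tool_pos: [424.9, -73.3, 17.5]
tcp_rot: [-180.0, -0.2, -16.6]
ft_force: [0.2, -0.6, 0.2]
finger_gap: 25.5
grip_force: 0.0
pos [424.9 -73.3  17.5] [-180.    -0.2  -16.6] gap 25.5 t 32.9
 turn first [-0.  -0.2 -0. ]  then shift [-1.8  0.   7.5]  or shift first [-1.8  0.   7.5]
```

View pics/w10.png

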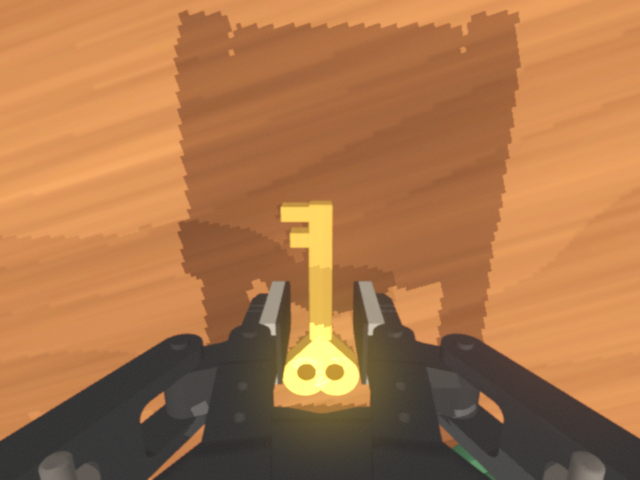

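The key is centred between the pads: the shank is at column 320, the pads straddle it at columns 285 and 358, and the bow starts at row 340, behind them. I'll feel for the table.

```bash
for i in 1; do python3 -m jog '[[0,0,0,0,0,1.5,0.4],[0,0,0,0,0,1.5,0.4],[0,0,0,0,0,0,0.4]]' | sed -n '2p;4p'; python3 -m jog '[[0,0,0,0,0,1,0.4],[0,0,0,0,0,1,0.4],[0,0,0,0,0,0,0.4]]' | sed -n '2p;4p';python3 -m jog '[[0,0,0,0,0,1,0.4],[0,0,0,0,0,0,0.4]]' | sed -n '2p;4p'; done
```

```text
tool_pos: [423.6, -72.9, 13.0]
ft_force: [-0.1, 0.7, 0.9]
tool_pos: [423.2, -72.8, 10.6]
ft_force: [-0.0, 0.3, -0.2]
tool_pos: [423.3, -72.8, 9.6]
ft_force: [-0.0, -0.1, 0.2]
```

```bash
for i in 1; do python3 -m jog '[[0,0,0,0,0,1,0.4],[0,0,0,0,0,1,0.4],[0,0,0,0,0,0,0.4]]' | sed -n '2p;4p'; python3 -m jog '[[0,0,0,0,0,1,0.4],[0,0,0,0,0,1,0.4],[0,0,0,0,0,0,0.4]]' | sed -n '2p;4p';python3 -m jog '[[0,0,0,0,0,1,0.4],[0,0,0,0,0,0,0.4]]' | sed -n '2p;4p'; done
```

```text
tool_pos: [423.3, -72.8, 7.6]
ft_force: [-0.4, -0.3, 0.1]
tool_pos: [423.3, -72.8, 5.6]
ft_force: [-0.7, -0.2, 0.4]
tool_pos: [423.3, -72.8, 4.7]
ft_force: [0.5, -0.5, -1.0]
```

```bash
python3 -m jog '[[0,0,0,0,0,1.5,0.4],[0,0,0,0,0,1,0.4],[0,0,0,0,0,0,0.4]]' | sed -n '2p;4p'
python3 -m jog '[[0,0,0,0,0,0,1],[0,0,0,0,0,0,1],[0,0,0,0,0,0,1],[0,0,0,0,0,0,1],[0,0,0,0,0,0,1]]' 35
python3 -m jog '[[0,0,0,0,0,-3,1],[0,0,0,0,0,-5,1],[0,0,0,0,0,-10,1],[0,0,0,0,0,0,1],[0,0,0,0,0,0,1]]'
```

```text
tool_pos: [423.2, -72.8, 2.1]
ft_force: [0.0, -0.1, -0.6]
time: 35.3
tool_pos: [423.5, -72.9, 2.4]
tcp_rot: [-180.0, -0.0, -16.7]
ft_force: [0.2, 0.1, 1.5]
finger_gap: 9.0
grip_force: 35.3
time: 35.8
tool_pos: [424.0, -73.0, 21.0]
tcp_rot: [180.0, -0.1, -16.7]
ft_force: [-0.5, -0.6, -1.6]
finger_gap: 8.8
grip_force: 35.1
```

```bash
python3 -m jog '[[0,0,0,0,0,-25,1],[0,0,0,0,0,-35,1],[0,0,0,0,0,-35,1],[0,0,0,0,0,-30,1],[0,0,0,16,9,-5,1]]' |head -2
python3 -m jog '[[0,0,0,36,19.5,0,1],[0,0,0,36,19.5,0,1],[0,0,0,36,19.5,0,1],[0,0,0,36,19.5,0,1],[0,0,0,36,19.5,0,1]]' |head -2
python3 -m jog '[[0,0,0,36,19.5,0,1],[0,0,-6.1,0,0,0,1],[0,0,-6.1,0,0,0,1],[0,0,-6.1,0,0,0,1],[0,0,0,0,0,0,1]]' |head -2
python3 -m jog '[[0,0,0,0,0,0,1],[0,0,0,0,0,0,1]]' |sed -n '2,6p'
python3 - <<'E'
from h import *
from bench import r
d,s=snap(r,"wrist","pics/w11.png");to(s,610,-260,20,1.5)
E
```

```text
time: 36.3
tool_pos: [437.9, -86.0, 154.5]
time: 36.8
tool_pos: [581.3, -232.4, 149.5]
time: 37.3
tool_pos: [609.1, -260.2, 149.4]
tool_pos: [609.3, -260.1, 150.2]
tcp_rot: [-180.0, 0.0, 1.5]
ft_force: [0.1, -0.5, -1.4]
finger_gap: 8.8
grip_force: 35.1
pos [ 609.3 -260.1  150.2] [-180.     0.     1.5] gap 8.8 t 37.5
 turn first [-0.  0. -0.]  then shift [ 7.000e-01 -1.000e-01  1.302e+02]  or shift first [ 8.000e-01 -1.000e-01  1.302e+02]
```

View pics/w11.png

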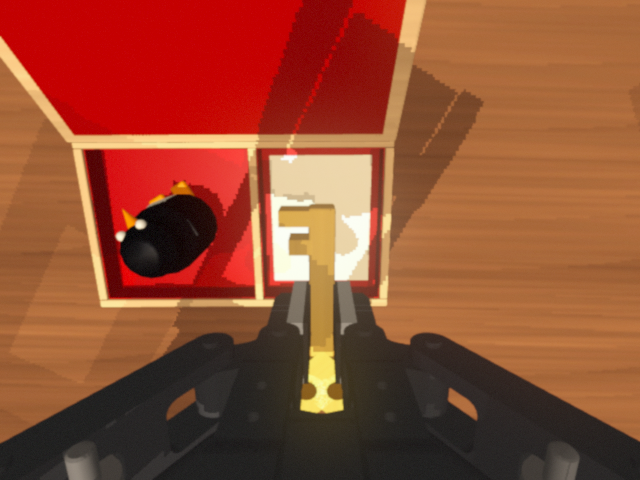

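The key hangs level over the felt compartment (columns 270–380), and the penguin stands in its own. I'm lowering the key.

```bash
python3 -m jog '[[0,0,0,0,0,35,1],[0,0,0,0,0,38,1],[0,0,0,0,0,35,1],[0,0,0,0,0,20,1],[0,0,0,0,0,8,1]]' |sed -n '2p;4p'
python3 -m jog '[[0,0,0,0,0,2,1],[0,0,0,0,0,1,1],[0,0,0,0,0,0,1],[0,0,0,0,0,0,1]]'|sed -n '2p;4p'
python3 -m jog '[[0,0,0,0,0,1,1],[0,0,0,0,0,1,1],[0,0,0,0,0,0,1],[0,0,0,0,0,0,1]]'|sed -n '2p;4p'
python3 -m jog '[[0,0,0,0,0,1,1],[0,0,0,0,0,0,1],[0,0,0,0,0,0,1]]'|sed -n '2p;4p'
```

```text
tool_pos: [607.3, -259.1, 11.0]
ft_force: [-0.3, 0.4, -0.6]
tool_pos: [610.5, -260.8, 13.1]
ft_force: [0.1, 0.4, -1.1]
tool_pos: [609.3, -260.2, 9.2]
ft_force: [-0.2, -0.0, -1.0]
tool_pos: [609.3, -260.2, 8.2]
ft_force: [0.1, 0.6, -1.8]
```

```bash
python3 -m jog '[[0,0,0,0,0,1,1],[0,0,0,0,0,0.5,1],[0,0,0,0,0,0,1]]'|sed -n '2p;4p'
```

```text
tool_pos: [609.5, -260.3, 7.4]
ft_force: [-2.0, 0.4, 6.1]
```

Contact, so I'm releasing with a small opening, retreating and checking.

```bash
python3 -m jog '[[0,0,0,0,0,0,0.7],[0,0,0,0,0,0,0.5],[0,0,0,0,0,0,0.4],[0,0,0,0,0,0,0.4]]' | sed -n '2p;4,5p'
python3 -m jog '[[0,0,0,0,0,-15,0.4],[0,0,0,0,0,-35,0.4],[0,0,0,0,0,-40,0.4],[0,0,0,0,0,-45,0.4],[0,0,0,0,0,-45,0.4]]' | head -2
python3 -m jog '[[0,0,0,-40,0,0,0.4],[0,0,0,-40,0,0,0.4],[0,0,0,-40,0,0,0.4],[0,0,0,-40,0,0,0.4],[0,0,0,-40,0,0,0.4]]' | head -2
python3 -m jog '[[0,0,0,-40,0,0,0.4],[0,0,0,0,0,0,0.4],[0,0,0,0,0,0,0.4]]' | head -2
python3 - <<'E'
from h import *
from bench import r
d,s=snap(r,"top");cv2.imwrite("pics/t3.png",cv2.resize(d["pixels"][85:295,110:510,::-1],None,fx=2,fy=2))
I=d["pixels"]
c=blob(mask(I,(0,0,110),(180,90,255),(210,235,245,292)));print("steel",rect(d,c,10))
E
```

```text
tool_pos: [609.3, -260.2, 6.6]
ft_force: [-0.7, -0.0, -0.3]
finger_gap: 25.7
time: 40.35
tool_pos: [609.1, -260.1, 189.6]
time: 40.85
tool_pos: [408.1, -265.8, 188.0]
time: 41.15
tool_pos: [369.3, -267.3, 188.2]
steel [425.6 208.7  91.6  33.9  -5.6]
```

View pics/t3.png

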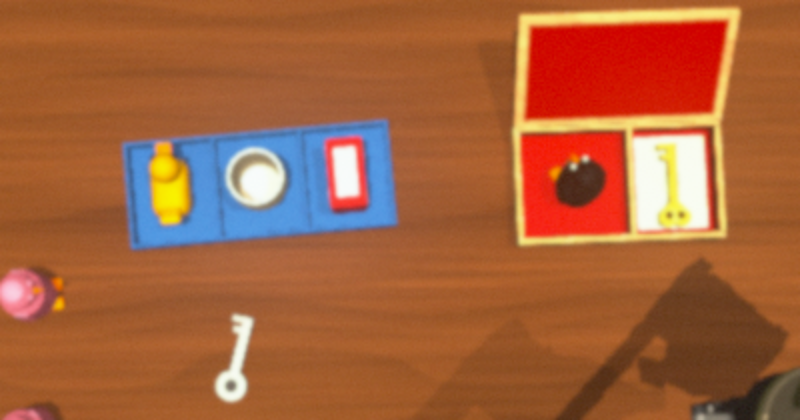

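The duck (170,190), cup (257,178), bus (345,172), penguin (578,180) and brass key (675,187) are each in their compartments. The steel key hasn't moved.

```bash
python3 -c "
from bench import r
print(r.hand_in())"
```

```text
the job is handed in; nothing more can be done
None
```

Both gift kits are made up and the job is handed in: the last top view showed all five pieces in their compartments and the steel key where it started, though no verdict came back on hand-in.

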